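# Lock the filter cartridge into the air filter unit

## Task

Fit the loose filter cartridge into the air filter unit's socket: find by feel where its two pins drop into the slots, push it down against the spring and twist it a quarter turn clockwise until it locks, then let go. Do it gently: neither push nor wrench it with more than 50 N. Leave it locked and upright, and leave the other things where they are.

Things in the scene. Friction and masses are not known exactly. Their poses are not given: they have to be found in the camera images.
- cartridge: Loose filter cartridge, 0.1 to 0.2 kg, 92 mm high, standing spigot down. From below: metal spigot, diameter 32 (its end tapered to 26 over 4 mm), 28.5 long, with two side pins; metal shoulder, diameter 53, 28.5 to 34.5 mm up; smooth round grey bowl, diameter 46, 34.5 to 90.5 mm up: grip it there, at any yaw. Origin: centre of the spigot's lower end, z up the axis.
- pins (a point): Centre of the cartridge's two opposite pins, on its axis, 11 mm above the spigot's end. The pins are square bars, 6 x 6 mm, and lie along this x axis (both ways alike), 48 mm over their ends.
- filter_unit: Fixed air filter unit: aluminium flange 112 x 104 x 10 mm, on it a round grey housing, diameter 73, with a steel bayonet ring in its mouth 60 mm above the bench. Gauge on its -x side (to 53 mm from the axis, 50 high), brass hose stubs on its y sides (to 68 mm, 42 high). Origin: centre of the underside, z up.
- mouth (a point): Centre of the mouth, level with the ring's top; axes as the unit's. The bore has 1 mm to spare round the spigot. Two opposite slots, 10 mm wide, take the pins within 0.08 rad. The ring was clamped by eye: its slots lie 0.15 to 1.45 rad anticlockwise (from above) of this x axis. Off the slots the pins rest on the ring, spigot's end 8 mm below the mouth.
- spring_rest (a point): On the axis, 12 mm below the mouth: here the spigot's end meets the spring follower, pins in the slots; let go, the cartridge stands there by itself. Spring: 3.5 N here, 0.5 N more per mm; hard stop 15 mm lower. More than 10 mm below this point the pins clear the ring's underside and turn clockwise seen from above (anticlockwise is blocked).
- lock_level (a point): On the axis, 18 mm below the mouth. A quarter turn (1.57 rad) from the slots the pins meet an end stop (at 0.4 N m the ring slips round in its clamp). Ease the push there: the spring lifts the pins into pockets and the spigot's end rests at this point: locked. Turned too little it stays 4 mm lower; unturned it rises back to the spring_rest point.
- block_a: Bystander: a loose light wooden block 45 x 85 x 22 mm, origin at the centre of its underside.
- tape_measure: Bystander: a loose yellow and black tape measure 34 x 95 x 64 mm, standing, origin at the centre of its underside.
Not all that is in view belongs to the job. Leave any brown or orange look-alike of the cartridge alone.

How it is judged:
By the outcome, as a careful person would: the job done as asked, in the order asked, and still so for the second after the job is handed in, with the robot touching nothing.
It also fails if it takes over 64 s, if anything falls off the work surface, if the arm or the gripper's body presses on something with over 40 N, if the wrist force passes 120 N, or if a joint passes its speed limit or range.

## Robot

A 6-joint arm with a two-finger parallel gripper is mounted at the origin on the work surface; the furniture and walls round the work are solid. World frame = base frame: x ahead of the robot, y to its left, z up, the work surface at z = 0. Lengths are in m, angles in rad, forces in N, time in s.
With the tool pointing down it reaches from about 0.3 to 0.875 m from the base axis. Payload 6.4 kg.
Tool frame: the origin (TCP) lies at the very end of the fingers, on their centre line; the grasp point (between the pads) lies 19 mm behind it; z points along the fingers, x is the direction in which the jaws open and shut, and the axes are right-handed (so a half turn about z gives the same grasp; the last joint's range is limited). The gripper opens to 85 mm and grips with 20 to 120 N. Pads are 22 mm wide; open, the fingers measure 114 mm over their backs; the gripper's body (76 mm by 85 mm) begins 54 mm behind the grasp point. The pads swing forward as they close: fully open they stand 13 mm farther back than shut.
Start: joints at [-1.383, 0.181, 1.607, -0, 1.354, -0.206], TCP at [0.221, -0.531, 0.231] pointing down, gripper open.
Joint ranges: [-2.99, 2.99], [-0.89, 2.07], [0.3, 2.58], [-1.14, 4.28], [0, 2.63], [-3.12, 3.12]. Speed limits (rad/s): [2.57, 2.57, 3.01, 3.14, 3.14, 3.14].

## Interface

Orientations are given as [roll, pitch, yaw] about the fixed x, y, z axes, in that order (R = Rz(yaw) Ry(pitch) Rx(roll)).
In Python, from rig import env, cams gives the robot as it stands.
- The arm moves only by the tool jog_arm, never from a script. Its argument "targets" is a list of rows, each an object with "delta_pos": the shift along the tool's x, y, z in m, a list of three; "rotation": the turn, a rotation vector about the tool's x, y, z in rad, a list of three; "grip": the opening, from 0 (shut) to 1 (fully open). In form: [{"delta_pos": [x, y, z], "rotation": [ax, ay, az], "grip": grip}, ...]. A call has 1 to 8 rows; each row is the pose to reach, as a shift and turn from the pose commanded when the call began, along the tool's axes at that moment; what a row does not reach only later rows make up. A row lasts 1/12 s, in which the tool goes at most 41.7 mm and 7.16 degrees, less where a joint would pass 70% of its speed; a pose out of reach is approached as far as the arm can. A call with a gripper value outside its range is refused whole. The fingers move at their own pace and stop on an object; the grip force is fixed at half the most. Time passes only in rows, so rows that repeat a pose let the fingers close. It gives the time, the measured TCP pose, the force and the opening at its end, in the units of the state.
- env.observe(): the state, without advancing time (a new reading comes with each control period).
- cams.grab_frame(name): name is "scene" or "top"; returns (picture, depth): 384x512x3 uint8, red, green, blue; 384x512 float32, m along the optical axis (not along the pixel's ray), 0 where there is no reading.
- cams.camera_info(name): a dict with "camera_matrix" (3x3 intrinsics, pixels), "eye" and "attitude" of the camera in the world. Camera axes: x right, y down, z forward; pixel columns grow to the right and rows downward; lengths in m; the calibration is good to about 2 mm. A picture is of the moment at which its call begins. camera_info takes no time and is no camera call.
- env.close_job(): hands the job in, once; it reports no verdict.
The state is a dict: "clock": time; "q": joint angles; "joint_vel": joint speeds; "tau": joint torques, N m; "tcp_pos": TCP position; "tool_rot": TCP orientation; "force": force on the tool from outside, world axes, zero at the start; "torque": the same for the moment, N m; "grip_width": finger opening in m.
Only numpy, scipy, OpenCV 4.12 (cv2) and the standard library are available. Lean on these libraries where they do the work, as an engineer would, in place of code of your own. Each camera call takes 0.05 s, during which the arm holds its last target.

## Working session

There is one attempt and no reset: what is moved stays moved. The work goes in short steps, Python scripts to look and compute and a tool call to move; the robot and the scene stay as the last step left them, time stands still between calls to the robot, and variables do not carry over. Pictures are saved under pics/ and viewed, and the job is handed in when it is done.

Besides the shell and the picture viewer there is one more tool, called as name(argument=value, ...), one argument or row to a line, values as JSON. jog_arm: Moves the arm, as the interface text tells. Its arguments: {"type":"object","properties":{"targets":{"type":"array"}},"required":["targets"]}

```bash
ls; mkdir -p pics; python3 - <<'E'
from rig import env,cams
import cv2,numpy as np
np.set_printoptions(precision=4,suppress=True)
print(env.observe())
for n in ("scene","top"):
    p,d=cams.grab_frame(n)
    cv2.imwrite(f"pics/{n}0.png",p[:,:,::-1]); np.save(f"pics/{n}0d.npy",d); np.save(f"pics/{n}0p.npy",p)
    print(n,cams.camera_info(n))
E
```

```text
pics
{'clock': 0.0, 'q': array([-1.3833,  0.1815,  1.608 ,  0.    ,  1.3538, -0.2063]), 'joint_vel': array([-0.0004, -0.0003,  0.0002,  0.0012, -0.0024, -0.0015]), 'tau': array([ -0.0013, -44.4882, -35.1341,  -0.0004,   0.0092,   0.    ]), 'tcp_pos': array([ 0.2205, -0.5304,  0.2304]), 'tool_rot': array([-3.1412,  0.0017, -1.177 ]), 'force': array([-0.0901, -0.006 , -0.9961]), 'torque': array([ 0.0275, -0.0219,  0.0285]), 'grip_width': 0.0853828907908183}
scene {'camera_matrix': array([[413.189 ,   0.    , 255.2434],
       [  0.    , 413.189 , 185.9161],
       [  0.    ,   0.    ,   1.    ]]), 'eye': array([0.0832, 0.6391, 0.4676]), 'attitude': array([-2.0401,  0.0187, -2.5411])}
top {'camera_matrix': array([[490.8299,   0.    , 255.913 ],
       [  0.    , 490.8299, 194.1449],
       [  0.    ,   0.    ,   1.    ]]), 'eye': array([ 0.4509, -0.0228,  1.1088]), 'attitude': array([-3.0467, -0.0066, -1.5761])}
```

View pics/scene0.png

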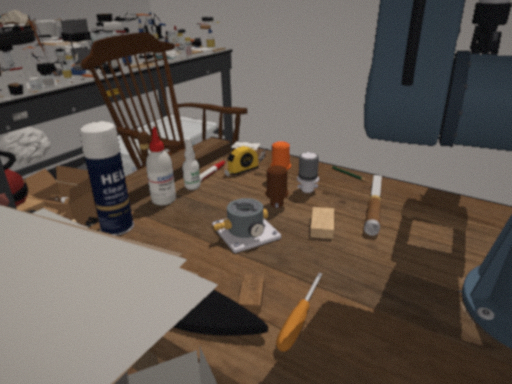

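View pics/top0.png

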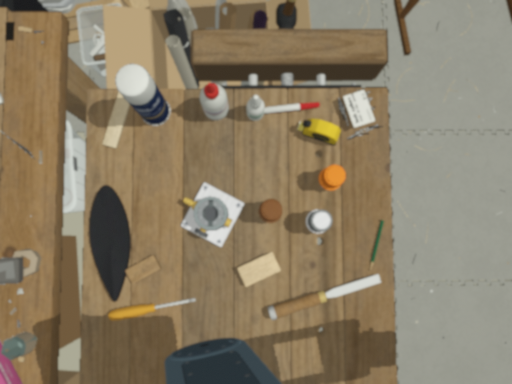

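The scene picture shows the grey cartridge at about (308,172) and the unit at (246,222). In the top picture they are at about (318,220) and (211,213). The brown and orange look-alikes are at (271,210) and (332,177) in the top picture.

```bash
cat > h.py <<'E'
import numpy as np,cv2
from scipy.spatial.transform import Rotation as R
from rig import env,cams
np.set_printoptions(precision=4,suppress=True)
def cam(n):
    i=cams.camera_info(n); return i["camera_matrix"],np.array(i["eye"]),R.from_euler("xyz",i["attitude"]).as_matrix()
def ray(n,u,v,z):
    K,e,A=cam(n); d=A@np.linalg.solve(K,[u,v,1.]); return e+d*(z-e[2])/d[2]
def cloud(n,d):
    K,e,A=cam(n); v,u=np.mgrid[:d.shape[0],:d.shape[1]]
    p=np.stack([(u-K[0,2])/K[0,0]*d,(v-K[1,2])/K[1,1]*d,d],-1); return p@A.T+e
def proj(n,P):
    K,e,A=cam(n); p=K@(A.T@(np.array(P)-e)); return p[:2]/p[2]
E
python3 - <<'E'
from h import *
a=cv2.imread("pics/top0.png"); cv2.imwrite("pics/t1.png",cv2.resize(a[160:260,165:365],None,fx=4,fy=4,interpolation=cv2.INTER_CUBIC))
a=cv2.imread("pics/scene0.png"); cv2.imwrite("pics/s1.png",cv2.resize(a[130:260,200:350],None,fx=4.5,fy=4.5,interpolation=cv2.INTER_CUBIC))
d=np.load("pics/top0d.npy"); P=cloud("top",d)
for n,u,v in (("cart",318,220),("unit",211,213),("flange",211,187),("bench",260,240),("block",258,269),("tape",320,130)): print(n,P[v,u])
Z=P[:,:,2]
for (c0,c1,r0,r1,z0,z1,n) in ((295,345,198,245,.08,.1,"cart"),(180,245,180,248,.052,.07,"ring"),(180,245,180,248,.006,.014,"flange")):
    m=np.zeros(Z.shape,bool); m[r0:r1,c0:c1]=True; m&=(Z>z0)&(Z<z1)
    q=P[m]; print(n,len(q),q.mean(0),(q.min(0)+q.max(0))/2,np.ptp(q,0))
S=cloud("scene",np.load("pics/scene0d.npy"))
for n,u,v in (("cart",308,156),("unit",246,205),("bench",300,280)): print(n,S[v,u])
E
```

```text
cart [ 0.4933 -0.1589  0.0885]
unit [0.5113 0.0669 0.0486]
flange [0.5724 0.0706 0.0068]
bench [ 0.4527 -0.0393  0.0002]
block [ 0.3893 -0.0343  0.0209]
tape [ 0.6895 -0.17    0.0629]
cart 377 [ 0.4923 -0.1637  0.0904] [ 0.4923 -0.1642  0.0902] [0.0438 0.0441 0.0146]
ring 635 [0.5098 0.0688 0.059 ] [0.5098 0.0693 0.0583] [0.0709 0.0711 0.0122]
flange 1147 [0.5115 0.065  0.0094] [0.5106 0.069  0.01  ] [0.1415 0.1365 0.008 ]
cart [ 0.4892 -0.1583  0.0933]
unit [0.5182 0.0509 0.0538]
bench [0.3436 0.1382 0.0007]
```

View pics/t1.png

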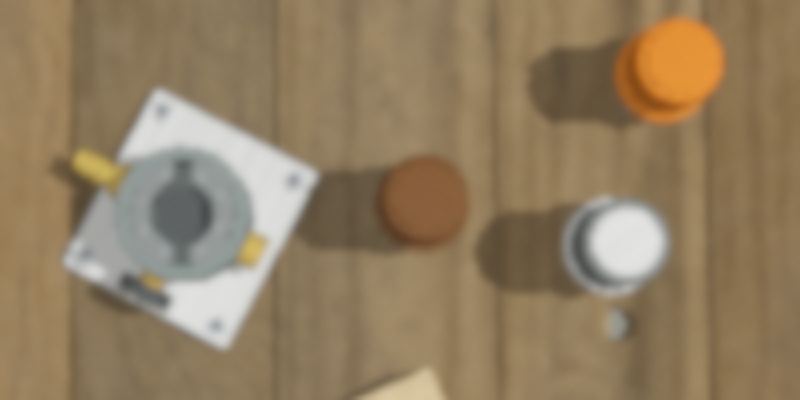

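View pics/s1.png

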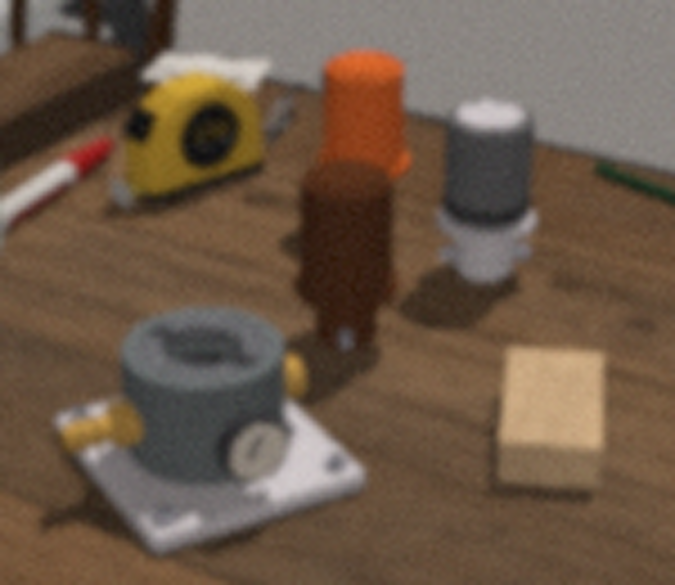

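```bash
python3 - <<'E'
from h import *
p=np.load("pics/top0p.npy"); d=np.load("pics/top0d.npy")
g=p.astype(int)
# cap
m=((g.min(2)>150)).astype(np.uint8); m[:200]=0;m[245:]=0;m[:,:296]=0;m[:,345:]=0
n,l,s,c=cv2.connectedComponentsWithStats(m)
for i in range(1,n):
    if s[i,4]>20: print("white top",s[i],c[i],ray("top",*c[i],.092))
# ring: housing ellipse by depth
P=cloud("top",d);Z=P[:,:,2]
m=((Z>.04)&(Z<.075)).astype(np.uint8); m[:, :185]=0;m[:,245:]=0;m[:175]=0;m[250:]=0
cs=max(cv2.findContours(m,0,2)[0],key=cv2.contourArea); e=cv2.fitEllipse(cs);print("housing",e,ray("top",*e[0],.06), e[1][0]/490.8*1.05)
# flange rect
m=((Z>.004)).astype(np.uint8)*((g.min(2)>120)).astype(np.uint8)
m=((g.min(2)>150)).astype(np.uint8);m[:, :175]=0;m[:,250:]=0;m[:175]=0;m[252:]=0
cs=max(cv2.findContours(m,0,2)[0],key=cv2.contourArea)
pts=cv2.findNonZero(m); hull=cv2.convexHull(cs); r=cv2.minAreaRect(hull); b=cv2.boxPoints(r); print("flange",r,[ray("top",*x,.01) for x in b])
for k,(u,v) in dict(slot1=(165+182/4,160+163/4),slot2=(165+182/4,160+257/4),orange=(332,177),brown=(271,210)).items(): print(k,ray("top",u,v,.06))
# scene cart crop
s=cv2.imread("pics/scene0.png")
cv2.imwrite("pics/s2.png",cv2.resize(s[145:200,280:340],None,fx=10,fy=10,interpolation=cv2.INTER_CUBIC))
cv2.imwrite("pics/t2.png",cv2.resize(cv2.imread("pics/top0.png")[175:250,175:250],None,fx=8,fy=8,interpolation=cv2.INTER_CUBIC))
print(proj("scene",[.4923,-.164,.092]),proj("scene",[.4923,-.164,0]))
E
```

```text
white top [312 209  20  25 319] [321.116 220.116] [ 0.4929 -0.1649  0.092 ]
housing ((209.77667236328125, 215.78091430664062), (36.744834899902344, 38.39060592651367), 6.03164529800415) [0.5047 0.0685 0.06  ] 0.07861058811103804
flange ((212.2606658935547, 214.18414306640625), (46.611610412597656, 50.61894607543945), 27.645973205566406) [array([0.4852, 0.1395, 0.01  ]), array([0.5858, 0.0876, 0.01  ]), array([ 0.5365, -0.0052,  0.01  ]), array([0.4367, 0.0473, 0.01  ])]
slot1 [0.5369 0.0671 0.06  ]
slot2 [0.4866 0.0669 0.06  ]
orange [ 0.587  -0.1945  0.06  ]
brown [ 0.5164 -0.0624  0.06  ]
[307.963  155.4393] [306.4928 190.3392]
```

View pics/s2.png

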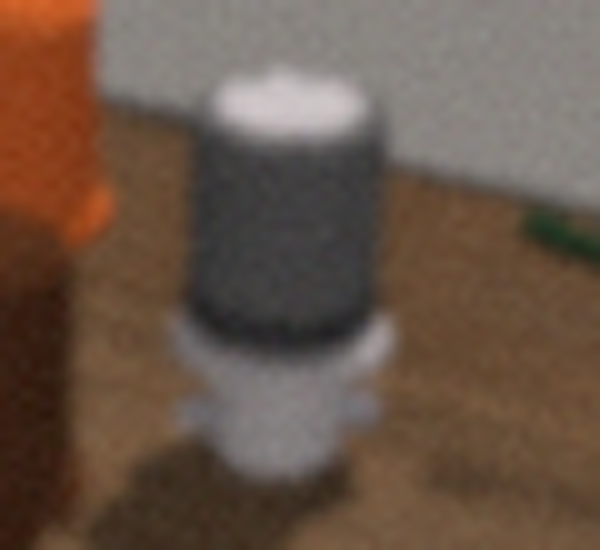

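View pics/t2.png

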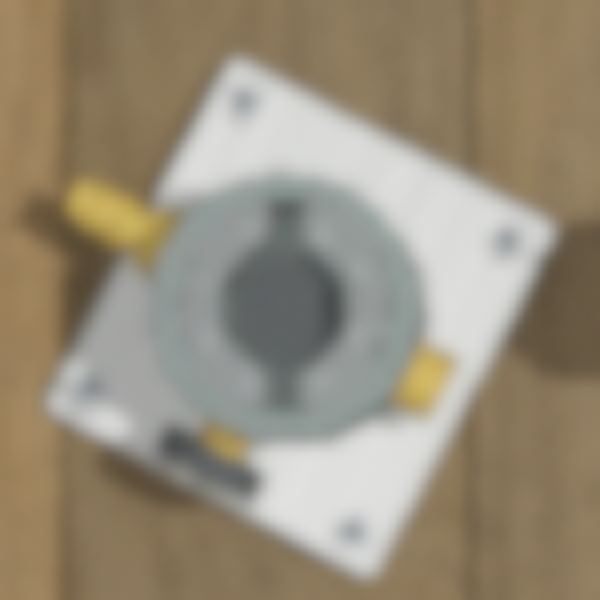

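```bash
python3 - <<'E'
from h import *
a=ray("scene",280-.5+182/10,145-.5+412/10,.011);b=ray("scene",280-.5+380/10,145-.5+408/10,.011)
print(a,b,(a+b)/2,np.linalg.norm(a-b),np.arctan2(*(a-b)[1::-1]))
K,e,A=cam("scene"); 
for t in np.linspace(-.4,1.6,21):
    v=np.array([np.cos(t),np.sin(t),0])*.024;c=np.array([.4926,-.1643,.011]); print(round(t,2),(proj("scene",c+v)-[279.5,144.5])*10,(proj("scene",c-v)-[279.5,144.5])*10)
o=env.observe();T=R.from_euler("xyz",o["tool_rot"]).as_matrix();print(T, T.T@(np.array([.4926,-.1643,.16])-o["tcp_pos"]))
E
```

```text
[ 0.5122 -0.1553  0.011 ] [ 0.4727 -0.1829  0.011 ] [ 0.4925 -0.1691  0.011 ] 0.048228665504327105 0.6081920954147307
-0.4 [209.5664 381.2621] [334.9173 454.8985]
-0.3 [202.2037 383.9099] [342.3764 452.0683]
-0.2 [195.4999 386.8942] [349.0925 448.8939]
-0.1 [189.5219 390.1879] [354.9984 445.4101]
0.0 [184.3301 393.7609] [360.0363 441.6544]
0.1 [179.9785 397.5801] [364.1586 437.6673]
0.2 [176.5137 401.61  ] [367.3278 433.491 ]
0.3 [173.9745 405.8123] [369.5168 429.1695]
0.4 [172.3913 410.1471] [370.7092 424.7476]
0.5 [171.7855 414.5724] [370.8991 420.2707]
0.6 [172.1694 419.0448] [370.091  415.7843]
0.7 [173.5454 423.5199] [368.2992 411.3332]
0.8 [175.906  427.9529] [365.5478 406.9615]
0.9 [179.2337 432.2986] [361.8699 402.7117]
1.0 [183.5005 436.5123] [357.3074 398.6249]
1.1 [188.6686 440.55  ] [351.91   394.7399]
1.2 [194.69   444.3691] [345.7348 391.0933]
1.3 [201.507  447.9289] [338.8455 387.7189]
1.4 [209.053 451.191] [331.3118 384.6476]
1.5 [217.2524 454.1199] [323.2087 381.9075]
1.6 [226.0222 456.6834] [314.6154 379.5232]
[[ 0.3837 -0.9235 -0.0004]
 [-0.9235 -0.3837  0.0016]
 [-0.0016 -0.0003 -1.    ]] [-0.2337 -0.3917  0.0709]
```

jog_arm(
  targets=[
    {"delta_pos":[-0.234,-0.392,0.04],"rotation":[0,0,-1.48],"grip":1},
    {"delta_pos":[-0.234,-0.392,0.04],"rotation":[0,0,-1.48],"grip":1},
    {"delta_pos":[-0.234,-0.392,0.04],"rotation":[0,0,-1.48],"grip":1},
    {"delta_pos":[-0.234,-0.392,0.04],"rotation":[0,0,-1.48],"grip":1},
    {"delta_pos":[-0.234,-0.392,0.04],"rotation":[0,0,-1.48],"grip":1},
    {"delta_pos":[-0.234,-0.392,0.04],"rotation":[0,0,-1.48],"grip":1},
    {"delta_pos":[-0.234,-0.392,0.04],"rotation":[0,0,-1.48],"grip":1},
    {"delta_pos":[-0.234,-0.392,0.04],"rotation":[0,0,-1.48],"grip":1},
  ],
)

```text
clock: 0.77
tcp_pos: [0.4193, -0.2624, 0.2018]
tool_rot: [-3.141, 0.0, -0.171]
force: [0.2, -0.7, -0.6]
grip_width: 0.0853
```

jog_arm(
  targets=[
    {"delta_pos":[0,0,0],"rotation":[0,0,-0.47],"grip":1},
    {"delta_pos":[0,0,0],"rotation":[0,0,-0.47],"grip":1},
    {"delta_pos":[0,0,0],"rotation":[0,0,-0.47],"grip":1},
    {"delta_pos":[0,0,0],"rotation":[0,0,-0.47],"grip":1},
    {"delta_pos":[0,0,0],"rotation":[0,0,-0.47],"grip":1},
  ],
)

```text
clock: 1.18
tcp_pos: [0.4186, -0.264, 0.2018]
tool_rot: [-3.141, 0.0, 0.297]
force: [-0.4, -0.6, -0.2]
grip_width: 0.0854
```

```bash
cat >> h.py <<'E'
def rel(x,y,z):
    o=env.observe();T=R.from_euler("xyz",o["tool_rot"]).as_matrix(); print(o["clock"],o["tcp_pos"],o["tool_rot"],"q6",o["q"][5],"F",o["force"],"M",o["torque"],"w",o["grip_width"]); print("delta",T.T@(np.array([x,y,z])-o["tcp_pos"]))
E
python3 -c "
from h import *
rel(.4926,-.1643,.16)"
```

```text
1.1833 [ 0.4186 -0.264   0.2018] [-3.1409  0.0004  0.2969] q6 -1.0998513380741821 F [-0.4069 -0.6025 -0.1911] M [ 0.0035  0.0005 -0.0377] w 0.08544758608127033
delta [ 0.1    -0.0736  0.0418]
```

jog_arm(
  targets=[
    {"delta_pos":[0.04,-0.029,0.02],"rotation":[0,0,0],"grip":1},
    {"delta_pos":[0.08,-0.058,0.04],"rotation":[0,0,0],"grip":1},
    {"delta_pos":[0.1,-0.0736,0.05],"rotation":[0,0,0],"grip":1},
    {"delta_pos":[0.1,-0.0736,0.075],"rotation":[0,0,0],"grip":1},
    {"delta_pos":[0.1,-0.0736,0.105],"rotation":[0,0,0],"grip":1},
    {"delta_pos":[0.1,-0.0736,0.135],"rotation":[0,0,0],"grip":1},
    {"delta_pos":[0.1,-0.0736,0.157],"rotation":[0,0,0],"grip":1},
    {"delta_pos":[0.1,-0.0736,0.157],"rotation":[0,0,0],"grip":1},
  ],
)

```text
clock: 1.85
tcp_pos: [0.4894, -0.1628, 0.0403]
tool_rot: [-3.135, 0.006, 0.29]
force: [0.5, -0.3, -0.0]
grip_width: 0.0853
```

```bash
python3 - <<'E'
from h import *
rel(.4926,-.1643,.044)
p,d=cams.grab_frame("scene");cv2.imwrite("pics/s3.png",cv2.resize(p[100:220,240:380,::-1],None,fx=5,fy=5,interpolation=cv2.INTER_CUBIC))
E
```

```text
1.85 [ 0.4894 -0.1628  0.0403] [-3.1345  0.0063  0.2901] q6 -0.8415273342713205 F [ 0.4726 -0.3339 -0.0058] M [0.0366 0.0532 0.0332] w 0.08530417101911915
delta [ 0.0026  0.0023 -0.0037]
```

View pics/s3.png

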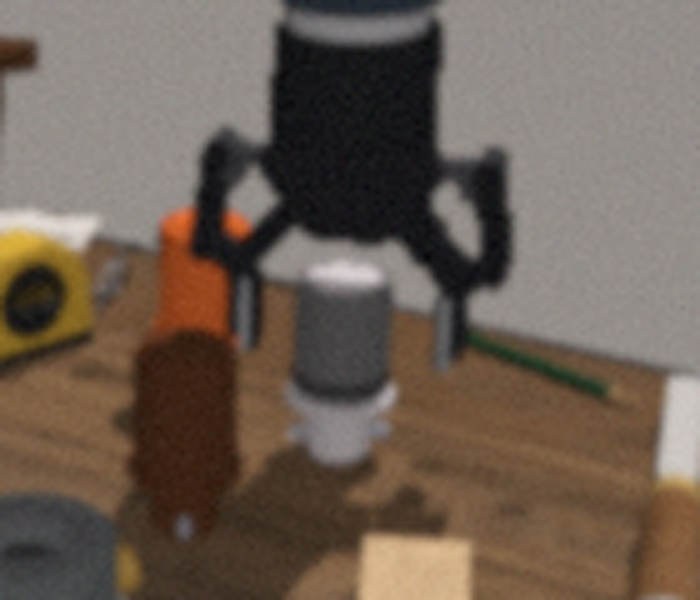

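The fingers straddle the grey bowl, which is at (340,330) in the crop, and nothing touches. I'll let the arm settle, then close.

jog_arm(
  targets=[
    {"delta_pos":[0,0,0],"rotation":[0,0,0],"grip":1},
    {"delta_pos":[0,0,0],"rotation":[0,0,0],"grip":1},
  ],
)

```text
clock: 2.07
tcp_pos: [0.4944, -0.166, 0.047]
tool_rot: [3.139, -0.002, 0.292]
force: [0.8, -0.3, -0.2]
grip_width: 0.0855
```

```bash
python3 -c "
from h import *
rel(.4926,-.1643,.0445)"
```

```text
2.0667 [ 0.4944 -0.166   0.047 ] [ 3.1394 -0.002   0.2917] q6 -0.843546989221551 F [ 0.8463 -0.333  -0.1785] M [-0.0286  0.0333  0.0082] w 0.08546442517671106
delta [-0.0012 -0.0022  0.0025]
```

jog_arm(
  targets=[
    {"delta_pos":[0,0,0],"rotation":[0,0,0],"grip":1},
    {"delta_pos":[0,0,0],"rotation":[0,0,0],"grip":1},
    {"delta_pos":[0,0,0],"rotation":[0,0,0],"grip":0},
    {"delta_pos":[0,0,0],"rotation":[0,0,0],"grip":0},
    {"delta_pos":[0,0,0],"rotation":[0,0,0],"grip":0},
    {"delta_pos":[0,0,0],"rotation":[0,0,0],"grip":0},
    {"delta_pos":[0,0,0],"rotation":[0,0,0],"grip":0},
    {"delta_pos":[0,0,0],"rotation":[0,0,0],"grip":0},
  ],
)

```text
clock: 2.73
tcp_pos: [0.4933, -0.1652, 0.0457]
tool_rot: [3.141, -0.0, 0.293]
force: [-1.1, 0.3, 4.4]
grip_width: 0.045
```

jog_arm(
  targets=[
    {"delta_pos":[0,0,0],"rotation":[0,0,0],"grip":0},
    {"delta_pos":[0,0,0],"rotation":[0,0,0],"grip":0},
    {"delta_pos":[0,0,0],"rotation":[0,0,0],"grip":0},
    {"delta_pos":[0,0,0],"rotation":[0,0,0],"grip":0},
  ],
)

```text
clock: 3.07
tcp_pos: [0.4933, -0.1652, 0.0457]
tool_rot: [3.141, -0.0, 0.293]
force: [-0.8, 1.1, 4.8]
grip_width: 0.0448
```

```bash
python3 -c "
from h import *
rel(.4926,-.1643,.0445)"
```

```text
3.0667 [ 0.4933 -0.1652  0.0457] [ 3.1412 -0.0002  0.2931] q6 -0.8445272742175369 F [-0.7862  1.135   4.8017] M [0.134  0.3008 0.0008] w 0.04482578815145774
delta [-0.0004 -0.0011  0.0012]
```

jog_arm(
  targets=[
    {"delta_pos":[0,0,-0.02],"rotation":[0,0,0],"grip":0},
    {"delta_pos":[0,0,-0.055],"rotation":[0,0,0],"grip":0},
    {"delta_pos":[0,0,-0.095],"rotation":[0,0,0.1],"grip":0},
    {"delta_pos":[0,0,-0.13],"rotation":[0,0,0.2],"grip":0},
    {"delta_pos":[0.003,-0.03,-0.15],"rotation":[0,0,0.3],"grip":0},
    {"delta_pos":[0.006,-0.065,-0.16],"rotation":[0,0,0.4],"grip":0},
    {"delta_pos":[0.01,-0.1,-0.17],"rotation":[0,0,0.5],"grip":0},
    {"delta_pos":[0.013,-0.135,-0.18],"rotation":[0,0,0.6],"grip":0},
  ],
)

```text
clock: 3.73
tcp_pos: [0.4658, -0.0308, 0.2255]
tool_rot: [-3.141, 0.0, -0.313]
force: [1.0, 0.6, -3.1]
grip_width: 0.045
```

```bash
python3 -c "
from h import *
rel(.42,.2,.25)"
```

```text
3.7333 [ 0.4658 -0.0308  0.2255] [-3.1413  0.0001 -0.3131] q6 -0.008267954817619556 F [ 0.9551  0.629  -3.1017] M [ 0.0141 -0.0212 -0.035 ] w 0.04499464571978806
delta [-0.1147 -0.2055 -0.0245]
```

jog_arm(
  targets=[
    {"delta_pos":[-0.019,-0.034,-0.005],"rotation":[0,0,0],"grip":0},
    {"delta_pos":[-0.038,-0.068,-0.01],"rotation":[0,0,0],"grip":0},
    {"delta_pos":[-0.057,-0.102,-0.015],"rotation":[0,0,0],"grip":0},
    {"delta_pos":[-0.076,-0.136,-0.02],"rotation":[0,0,0],"grip":0},
    {"delta_pos":[-0.095,-0.17,-0.025],"rotation":[0,0,0],"grip":0},
    {"delta_pos":[-0.11,-0.2,-0.025],"rotation":[0,0,0],"grip":0},
    {"delta_pos":[-0.11,-0.2,-0.025],"rotation":[0,0,0],"grip":0},
    {"delta_pos":[-0.11,-0.2,-0.025],"rotation":[0,0,0],"grip":0},
  ],
)

```text
clock: 4.4
tcp_pos: [0.4212, 0.1934, 0.2497]
tool_rot: [3.141, 0.001, -0.303]
force: [0.1, -0.1, -2.4]
grip_width: 0.0453
```

jog_arm(
  targets=[
    {"delta_pos":[0,0,0],"rotation":[0,0,0],"grip":0},
    {"delta_pos":[0,0,0],"rotation":[0,0,0],"grip":0},
    {"delta_pos":[0,0,0],"rotation":[0,0,0],"grip":0},
    {"delta_pos":[0,0,0],"rotation":[0,0,0],"grip":0},
  ],
)

```text
clock: 4.73
tcp_pos: [0.4225, 0.1908, 0.25]
tool_rot: [3.141, 0.0, -0.309]
force: [0.4, -0.3, -2.2]
grip_width: 0.0445
```

```bash
python3 - <<'E'
from h import *
rel(.42,.2,.25)
t=env.observe()["tcp_pos"]; c=proj("scene",t-[0,0,.0457-.011]); print(c)
p,d=cams.grab_frame("scene");np.save("pics/s4.npy",p);np.save("pics/s4d.npy",d);u,v=int(c[0])-40,int(c[1])-40; print(u,v)
cv2.imwrite("pics/s4.png",cv2.resize(p[v:v+75,u:u+80,::-1],None,fx=8,fy=8,interpolation=cv2.INTER_CUBIC))
E
```

```text
4.7333 [0.4225 0.1908 0.25  ] [ 3.1414  0.0002 -0.3091] q6 0.4764235364574124 F [ 0.4226 -0.2549 -2.2041] M [-0.017  -0.0319 -0.0076] w 0.044519282456660064
delta [-0.0052 -0.008   0.    ]
[240.5499 166.6955]
200 126
```

View pics/s4.png

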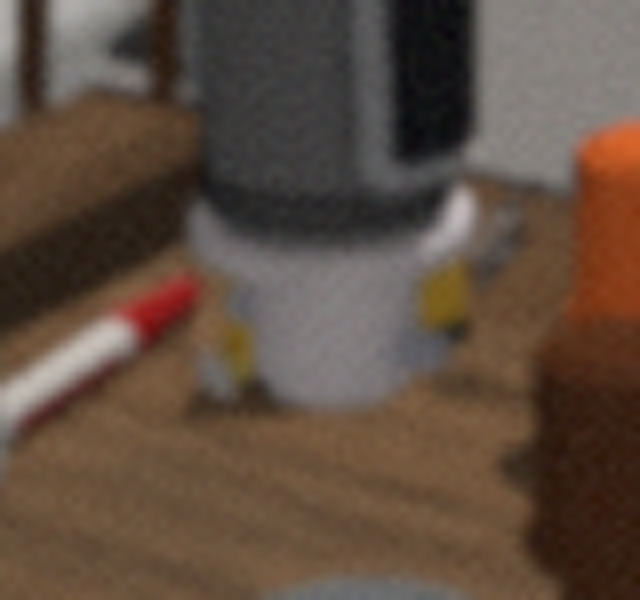

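jog_arm(
  targets=[
    {"delta_pos":[0,0,0.035],"rotation":[0,0,0],"grip":0},
    {"delta_pos":[0,0,0.07],"rotation":[0,0,0],"grip":0},
    {"delta_pos":[0,0,0.07],"rotation":[0,0,0],"grip":0},
    {"delta_pos":[0,0,0.07],"rotation":[0,0,0],"grip":0},
    {"delta_pos":[0,0,0.07],"rotation":[0,0,0],"grip":0},
    {"delta_pos":[0,0,0.07],"rotation":[0,0,0],"grip":0},
  ],
)

```text
clock: 5.28
tcp_pos: [0.4238, 0.192, 0.1825]
tool_rot: [-3.14, -0.003, -0.307]
force: [0.8, -0.1, -0.7]
grip_width: 0.0449
```

```bash
python3 - <<'E'
from h import *
rel(.42,.2,.25)
t=env.observe()["tcp_pos"]; c=proj("scene",t-[0,0,.0457-.011]); print(c)
p,d=cams.grab_frame("scene");np.save("pics/s5.npy",p);np.save("pics/s5d.npy",d);u,v=int(c[0])-30,int(c[1])-30; print(u,v)
cv2.imwrite("pics/s5.png",cv2.resize(p[v:v+60,u:u+60,::-1],None,fx=10,fy=10,interpolation=cv2.INTER_CUBIC))
b=t-[0,0,.0457]
for s in (16,):
  pass
print("spigot end centre",(proj("scene",b)-[u-.5,v-.5])*10, "shoulder c",(proj("scene",b+[0,0,.0285])-[u-.5,v-.5])*10)
for a in np.arange(-.4,.41,.1):
    w=np.array([np.cos(a),np.sin(a),0])*.024;cc=b+[0,0,.011]; print(round(a,2),(proj("scene",cc+w)-[u-.5,v-.5])*10,(proj("scene",cc-w)-[u-.5,v-.5])*10)
E
```

```text
5.2833 [0.4238 0.192  0.1825] [-3.1399 -0.0033 -0.3073] q6 0.4765696754715879 F [ 0.7753 -0.068  -0.6952] M [ 0.0254  0.0062 -0.0175] w 0.044947134793753854
delta [-0.0058 -0.0066 -0.0675]
[240.9174 206.2093]
210 176
spigot end centre [316.5781 367.8468] shoulder c [310.272  208.4862]
-0.4 [237.4243 246.0125] [395.3587 371.7035]
-0.3 [224.8429 250.4129] [408.3082 366.8211]
-0.2 [213.0832 255.3839] [420.24   361.3475]
-0.1 [202.2597 260.8828] [431.033  355.3454]
-0.0 [192.4802 266.8619] [440.5806 348.8826]
0.1 [183.845  273.2686] [448.7917 342.031 ]
0.2 [176.4458 280.0453] [455.5916 334.8657]
0.3 [170.3645 287.1303] [460.9224 327.4641]
0.4 [165.6721 294.4578] [464.7428 319.9046]
```

View pics/s5.png

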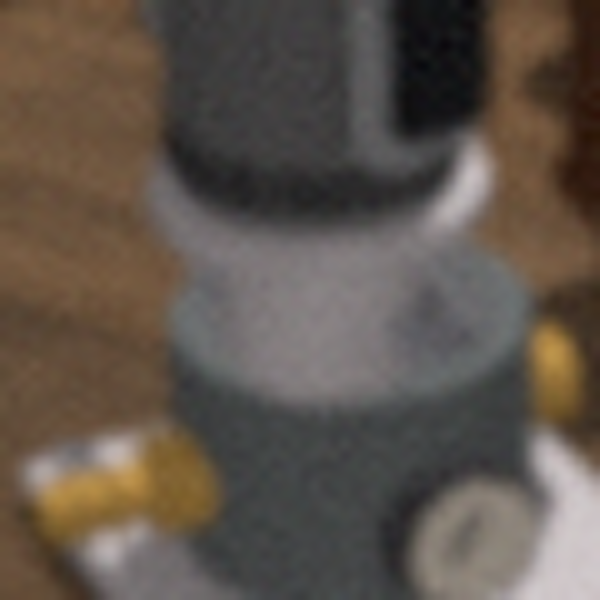

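jog_arm(
  targets=[
    {"delta_pos":[0.022,-0.033,0],"rotation":[0,0,0],"grip":0},
    {"delta_pos":[0.045,-0.066,0],"rotation":[0,0,0],"grip":0},
    {"delta_pos":[0.045,-0.066,0],"rotation":[0,0,0],"grip":0},
    {"delta_pos":[0.045,-0.066,0],"rotation":[0,0,0],"grip":0},
    {"delta_pos":[0.045,-0.066,0],"rotation":[0,0,0],"grip":0},
    {"delta_pos":[0.045,-0.066,0],"rotation":[0,0,0],"grip":0},
    {"delta_pos":[0.045,-0.066,0],"rotation":[0,0,0],"grip":0},
  ],
)

```text
clock: 5.92
tcp_pos: [0.4847, 0.2408, 0.181]
tool_rot: [-3.141, -0.001, -0.307]
force: [0.7, 0.3, -2.0]
grip_width: 0.0446
```

```bash
python3 - <<'E'
from h import *
rel(.42,.2,.25)
t=env.observe()["tcp_pos"]; c=proj("scene",t-[0,0,.0457-.011]); print(c)
p,d=cams.grab_frame("scene");np.save("pics/s6.npy",p);np.save("pics/s6d.npy",d);u,v=int(c[0])-30,int(c[1])-30; print(u,v)
cv2.imwrite("pics/s6.png",cv2.resize(p[v:v+60,u:u+60,::-1],None,fx=10,fy=10,interpolation=cv2.INTER_CUBIC))
b=t-[0,0,.0457]
print("spigot end centre",(proj("scene",b)-[u-.5,v-.5])*10, "shoulder c",(proj("scene",b+[0,0,.0285])-[u-.5,v-.5])*10)
for a in np.arange(-.4,.41,.1):
    w=np.array([np.cos(a),np.sin(a),0])*.024;cc=b+[0,0,.011]; print(round(a,2),(proj("scene",cc+w)-[u-.5,v-.5])*10,(proj("scene",cc-w)-[u-.5,v-.5])*10)
E
```

```text
5.9167 [0.4847 0.2408 0.181 ] [-3.1411 -0.0009 -0.3073] q6 0.5490093470776599 F [ 0.6799  0.3018 -2.0024] M [0.0278 0.0134 0.0361] w 0.0446115366054678
delta [-0.0492  0.0584 -0.069 ]
[190.7549 209.752 ]
160 179
spigot end centre [318.8273 373.3705] shoulder c [302.3586 213.7425]
-0.4 [249.1248 250.101 ] [379.6621 378.5677]
-0.3 [235.5582 254.5913] [393.7063 373.5821]
-0.2 [222.6885 259.6647] [406.8607 367.9922]
-0.1 [210.6397 265.2777] [418.99   361.8619]
-0.0 [199.5303 271.3817] [429.9727 355.2605]
0.1 [189.4724 277.923 ] [439.7017 348.2617]
0.2 [180.5704 284.843 ] [448.0858 340.9422]
0.3 [172.92   292.0785] [455.0499 333.381 ]
0.4 [166.6069 299.5625] [460.5358 325.6581]
```

View pics/s6.png

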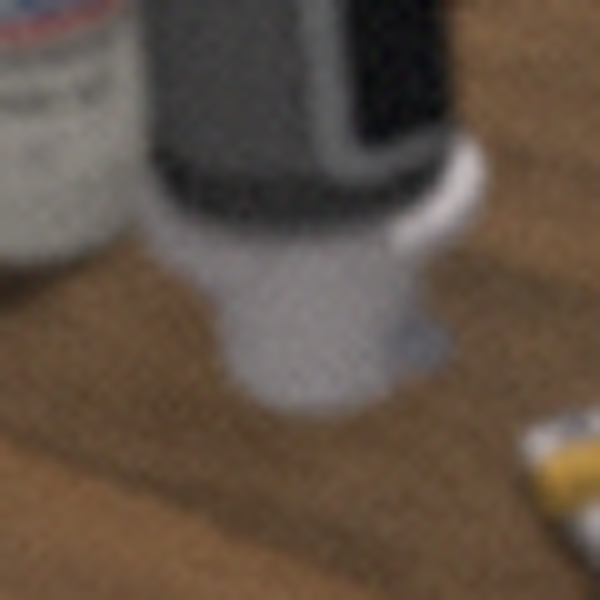

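```bash
python3 - <<'E'
from h import *
p=np.load("pics/s6.npy")
cv2.imwrite("pics/s6b.png",cv2.resize(p[140:225,145:245,::-1],None,fx=7,fy=7,interpolation=cv2.INTER_LANCZOS4))
E
```

```text
(no output)
```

View pics/s6b.png

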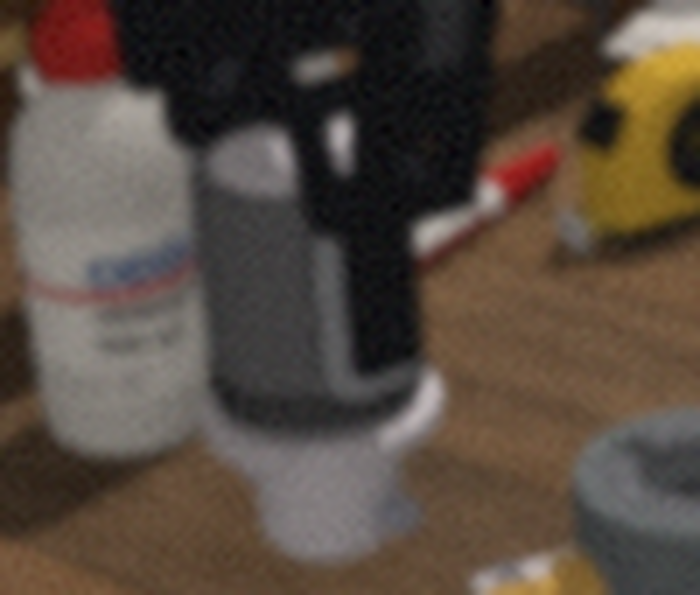

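jog_arm(
  targets=[
    {"delta_pos":[0.016,0.033,0],"rotation":[0,0,0],"grip":0},
    {"delta_pos":[0.032,0.066,0],"rotation":[0,0,0],"grip":0},
    {"delta_pos":[0.048,0.099,0],"rotation":[0,0,0],"grip":0},
    {"delta_pos":[0.064,0.132,0.01],"rotation":[0,0,0],"grip":0},
    {"delta_pos":[0.0784,0.1585,0.025],"rotation":[0,0,0],"grip":0},
    {"delta_pos":[0.0784,0.1585,0.045],"rotation":[0,0,0],"grip":0},
    {"delta_pos":[0.0784,0.1585,0.052],"rotation":[0,0,0],"grip":0},
    {"delta_pos":[0.0784,0.1585,0.052],"rotation":[0,0,0],"grip":0},
  ],
)

```text
clock: 6.63
tcp_pos: [0.5099, 0.0662, 0.1266]
tool_rot: [3.141, 0.004, -0.308]
force: [0.3, -0.2, -1.3]
grip_width: 0.0449
```

jog_arm(
  targets=[
    {"delta_pos":[0,0,0],"rotation":[0,0,0],"grip":0},
    {"delta_pos":[0,0,0],"rotation":[0,0,0],"grip":0},
    {"delta_pos":[0,0,0],"rotation":[0,0,0],"grip":0},
    {"delta_pos":[0,0,0],"rotation":[0,0,0],"grip":0},
    {"delta_pos":[0,0,0],"rotation":[0,0,0],"grip":0},
  ],
)

```text
clock: 7.05
tcp_pos: [0.5122, 0.0669, 0.1289]
tool_rot: [-3.141, -0.001, -0.306]
force: [-0.3, 0.1, -2.3]
grip_width: 0.0451
```

```bash
python3 - <<'E'
from h import *
rel(.5115,.066,.125)
p,d=cams.grab_frame("scene");c=proj("scene",[.5115,.067,.08]); u,v=int(c[0])-40,int(c[1])-40
cv2.imwrite("pics/s7.png",cv2.resize(p[v:v+75,u:u+80,::-1],None,fx=8,fy=8,interpolation=cv2.INTER_CUBIC))
for a,P in (("mouth",[.5115,.067,.06]),("end",env.observe()["tcp_pos"]-[0,-.001,.0457])): print(a,(proj("scene",P)-[u-.5,v-.5])*8)
E
```

```text
7.05 [0.5122 0.0669 0.1289] [-3.1413 -0.0012 -0.306 ] q6 0.2056941050953854 F [-0.3384  0.0906 -2.3101] M [0.0053 0.0108 0.0342] w 0.04508716970829205
delta [-0.0004  0.0011  0.0039]
mouth [331.4692 400.4163]
end [324.7007 319.3217]
```

View pics/s7.png

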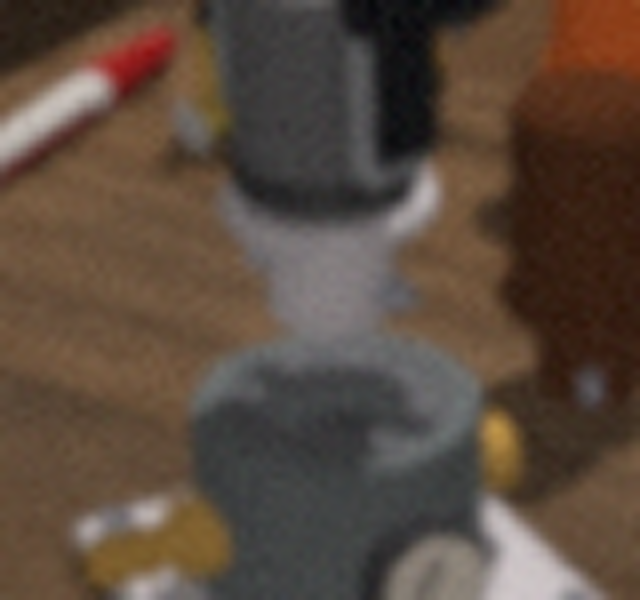

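jog_arm(
  targets=[
    {"delta_pos":[0,0.0008,0.008],"rotation":[0,0,0],"grip":0},
    {"delta_pos":[0,0.0008,0.015],"rotation":[0,0,0],"grip":0},
    {"delta_pos":[0,0.0008,0.02],"rotation":[0,0,0],"grip":0},
    {"delta_pos":[0,0.0008,0.024],"rotation":[0,0,0],"grip":0},
    {"delta_pos":[0,0.0008,0.027],"rotation":[0,0,0],"grip":0},
    {"delta_pos":[0,0.0008,0.027],"rotation":[0,0,0],"grip":0},
    {"delta_pos":[0,0.0008,0.027],"rotation":[0,0,0],"grip":0},
  ],
)

```text
clock: 7.68
tcp_pos: [0.5111, 0.066, 0.1007]
tool_rot: [-3.141, 0.001, -0.307]
force: [-0.4, 3.1, -3.5]
grip_width: 0.045
```

jog_arm(
  targets=[
    {"delta_pos":[0,0,0.001],"rotation":[0,0,0],"grip":0},
    {"delta_pos":[0,0,0.002],"rotation":[0,0,0],"grip":0},
    {"delta_pos":[0,0,0.002],"rotation":[0,0,0],"grip":0},
    {"delta_pos":[0,0,0.002],"rotation":[0,0,0],"grip":0},
  ],
)

```text
clock: 8.02
tcp_pos: [0.5117, 0.0659, 0.0993]
tool_rot: [-3.141, -0.0, -0.307]
force: [-1.2, 4.7, -0.1]
grip_width: 0.0448
```

```bash
python3 -c "
from h import *
rel(.5115,.066,.0977)"
```

```text
8.0167 [0.5117 0.0659 0.0993] [-3.141  -0.0001 -0.307 ] q6 0.20405681886111957 F [-1.196   4.7102 -0.1399] M [0.9577 0.1071 0.0063] w 0.04475887968227973
delta [-0.0002 -0.      0.0016]
```

jog_arm(
  targets=[
    {"delta_pos":[-0.0003,-0.001,0],"rotation":[0,0,0],"grip":0},
    {"delta_pos":[-0.0003,-0.001,0],"rotation":[0,0,0],"grip":0},
    {"delta_pos":[-0.0003,-0.001,0],"rotation":[0,0,0],"grip":0},
    {"delta_pos":[-0.0003,-0.001,0],"rotation":[0,0,0],"grip":0},
  ],
)

```text
clock: 8.35
tcp_pos: [0.5117, 0.0664, 0.0993]
tool_rot: [3.141, -0.0, -0.307]
force: [-0.1, 1.9, -0.5]
grip_width: 0.0448
```

jog_arm(
  targets=[
    {"delta_pos":[0,0,0.001],"rotation":[0,0,0],"grip":0},
    {"delta_pos":[0,0,0.002],"rotation":[0,0,0],"grip":0},
    {"delta_pos":[0,0,0.002],"rotation":[0,0,0],"grip":0},
    {"delta_pos":[0,0,0.002],"rotation":[0,0,0],"grip":0},
  ],
)

```text
clock: 8.68
tcp_pos: [0.5117, 0.0665, 0.0971]
tool_rot: [3.141, -0.0, -0.307]
force: [0.2, 1.4, -1.3]
grip_width: 0.0448
```

```bash
python3 -c "
from h import *
rel(.5115,.066,.0977)"
```

```text
8.6833 [0.5117 0.0665 0.0971] [ 3.1414 -0.0002 -0.307 ] q6 0.20614074432392948 F [ 0.222   1.3953 -1.2904] M [ 0.1947 -0.0652 -0.0035] w 0.044829389025340255
delta [-0.      0.0005 -0.0006]
```

jog_arm(
  targets=[
    {"delta_pos":[-0.0002,-0.0005,0.001],"rotation":[0,0,0],"grip":0},
    {"delta_pos":[-0.0002,-0.0005,0.002],"rotation":[0,0,0],"grip":0},
    {"delta_pos":[-0.0002,-0.0005,0.002],"rotation":[0,0,0],"grip":0},
    {"delta_pos":[-0.0002,-0.0005,0.002],"rotation":[0,0,0],"grip":0},
  ],
)

```text
clock: 9.02
tcp_pos: [0.5114, 0.067, 0.095]
tool_rot: [3.141, 0.0, -0.307]
force: [0.3, -0.7, -1.3]
grip_width: 0.0444
```

jog_arm(
  targets=[
    {"delta_pos":[0,0,0.001],"rotation":[0,0,0],"grip":0},
    {"delta_pos":[0,0,0.002],"rotation":[0,0,0],"grip":0},
    {"delta_pos":[0,0,0.003],"rotation":[0,0,0],"grip":0},
    {"delta_pos":[0,0,0.003],"rotation":[0,0,0],"grip":0},
    {"delta_pos":[0,0,0.003],"rotation":[0,0,0],"grip":0},
  ],
)

```text
clock: 9.43
tcp_pos: [0.5117, 0.0671, 0.0925]
tool_rot: [3.142, -0.0, -0.307]
force: [-1.2, 0.3, 1.8]
grip_width: 0.0447
```

jog_arm(
  targets=[
    {"delta_pos":[0,0,0.002],"rotation":[0,0,0],"grip":0},
    {"delta_pos":[0,0,0.004],"rotation":[0,0,0],"grip":0},
    {"delta_pos":[0,0,0.006],"rotation":[0,0,0],"grip":0},
    {"delta_pos":[0,0,0.008],"rotation":[0,0,0],"grip":0},
    {"delta_pos":[0,0,0.008],"rotation":[0,0,0],"grip":0},
    {"delta_pos":[0,0,0.008],"rotation":[0,0,0],"grip":0},
  ],
)

```text
clock: 9.93
tcp_pos: [0.5118, 0.0671, 0.0844]
tool_rot: [-3.142, -0.0, -0.307]
force: [-2.4, 0.4, 6.7]
grip_width: 0.0451
```

```bash
python3 -c "
from h import *
rel(.5115,.067,.0812)"
```

```text
9.9333 [0.5118 0.0671 0.0844] [-3.1415 -0.0004 -0.307 ] q6 0.20724683851420392 F [-2.3622  0.3637  6.6673] M [-0.0605  0.459  -0.0413] w 0.04507525909110349
delta [-0.0003  0.0002  0.0032]
```

jog_arm(
  targets=[
    {"delta_pos":[-0.0004,0,0.001],"rotation":[0,0,0],"grip":0},
    {"delta_pos":[-0.0004,0,0.002],"rotation":[0,0,0],"grip":0},
    {"delta_pos":[-0.0004,0,0.003],"rotation":[0,0,0],"grip":0},
    {"delta_pos":[-0.0004,0,0.0033],"rotation":[0,0,0],"grip":0},
    {"delta_pos":[-0.0004,0,0.0033],"rotation":[0,0,0],"grip":0},
  ],
)

```text
clock: 10.35
tcp_pos: [0.5118, 0.0672, 0.0814]
tool_rot: [-3.142, -0.001, -0.307]
force: [-2.1, -0.4, 8.1]
grip_width: 0.0452
```

```bash
python3 -c "
from h import *
rel(.5115,.067,.0812)"
```

```text
10.35 [0.5118 0.0672 0.0814] [-3.1415 -0.0011 -0.307 ] q6 0.20738731075208058 F [-2.0617 -0.4462  8.1466] M [-0.1282  0.4042  0.0197] w 0.04515734907101998
delta [-0.0002  0.0002  0.0002]
```

jog_arm(
  targets=[
    {"delta_pos":[0,0,0],"rotation":[0,0,0.06],"grip":0},
    {"delta_pos":[0,0,0],"rotation":[0,0,0.12],"grip":0},
    {"delta_pos":[0,0,0],"rotation":[0,0,0.18],"grip":0},
    {"delta_pos":[0,0,0],"rotation":[0,0,0.24],"grip":0},
    {"delta_pos":[0,0,0],"rotation":[0,0,0.3],"grip":0},
    {"delta_pos":[0,0,0],"rotation":[0,0,0.3],"grip":0},
  ],
)

```text
clock: 10.85
tcp_pos: [0.5125, 0.0671, 0.0818]
tool_rot: [-3.14, -0.002, -0.61]
force: [-0.5, 0.4, 7.1]
grip_width: 0.0453
```

```bash
python3 -c "
from h import *
rel(.5115,.067,.0812)"
```

```text
10.85 [0.5125 0.0671 0.0818] [-3.1402 -0.0025 -0.6102] q6 0.5105075848562459 F [-0.5022  0.3942  7.059 ] M [-0.0689  0.0948 -0.077 ] w 0.04534466203539896
delta [-0.0007  0.0007  0.0006]
```

jog_arm(
  targets=[
    {"delta_pos":[0,0,0.0003],"rotation":[0,0,0.08],"grip":0},
    {"delta_pos":[0,0,0.0003],"rotation":[0,0,0.16],"grip":0},
    {"delta_pos":[0,0,0.0003],"rotation":[0,0,0.24],"grip":0},
    {"delta_pos":[0,0,0.0003],"rotation":[0,0,0.32],"grip":0},
    {"delta_pos":[0,0,0.0003],"rotation":[0,0,0.4],"grip":0},
    {"delta_pos":[0,0,0.0003],"rotation":[0,0,0.48],"grip":0},
    {"delta_pos":[0,0,0.0003],"rotation":[0,0,0.5],"grip":0},
    {"delta_pos":[0,0,0.0003],"rotation":[0,0,0.5],"grip":0},
  ],
)

```text
clock: 11.52
tcp_pos: [0.5127, 0.0671, 0.0816]
tool_rot: [-3.139, -0.002, -1.108]
force: [-0.5, -0.4, 7.2]
grip_width: 0.0448
```

```bash
python3 -c "
from h import *
rel(.5115,.067,.0812)"
```

```text
11.5167 [0.5127 0.0671 0.0816] [-3.1388 -0.0018 -1.1083] q6 1.0086959693453654 F [-0.545  -0.4028  7.1625] M [-0.0676  0.0376 -0.0683] w 0.044770212853745654
delta [-0.0004  0.0011  0.0004]
```

Turned 0.80 rad with little torque. Continuing to 1.40.

jog_arm(
  targets=[
    {"delta_pos":[0,0,0],"rotation":[0,0,0.08],"grip":0},
    {"delta_pos":[0,0,0],"rotation":[0,0,0.16],"grip":0},
    {"delta_pos":[0,0,0],"rotation":[0,0,0.24],"grip":0},
    {"delta_pos":[0,0,0],"rotation":[0,0,0.32],"grip":0},
    {"delta_pos":[0,0,0],"rotation":[0,0,0.4],"grip":0},
    {"delta_pos":[0,0,0],"rotation":[0,0,0.48],"grip":0},
    {"delta_pos":[0,0,0],"rotation":[0,0,0.56],"grip":0},
    {"delta_pos":[0,0,0],"rotation":[0,0,0.6],"grip":0},
  ],
)

```text
clock: 12.18
tcp_pos: [0.5128, 0.067, 0.0817]
tool_rot: [-3.138, -0.0, -1.711]
force: [0.1, -1.1, 7.4]
grip_width: 0.0448
```

jog_arm(
  targets=[
    {"delta_pos":[0,0,0],"rotation":[0,0,0],"grip":0},
    {"delta_pos":[0,0,0],"rotation":[0,0,0.04],"grip":0},
    {"delta_pos":[0,0,0],"rotation":[0,0,0.04],"grip":0},
  ],
)

```text
clock: 12.43
tcp_pos: [0.5128, 0.067, 0.0817]
tool_rot: [-3.138, 0.0, -1.749]
force: [0.7, -1.1, 6.9]
grip_width: 0.0449
```

```bash
python3 -c "
from h import *
rel(.5115,.067,.0812)"
```

```text
12.4333 [0.5128 0.067  0.0817] [-3.1381  0.0001 -1.7489] q6 1.6492725192221809 F [ 0.7309 -1.09    6.8604] M [-0.1366  0.0198 -0.0028] w 0.04490400785191241
delta [0.0002 0.0013 0.0005]
```

jog_arm(
  targets=[
    {"delta_pos":[0,0,0],"rotation":[0,0,0.03],"grip":0},
    {"delta_pos":[0,0,0],"rotation":[0,0,0.05],"grip":0},
    {"delta_pos":[0,0,0],"rotation":[0,0,0.05],"grip":0},
  ],
)

```text
clock: 12.68
tcp_pos: [0.5128, 0.067, 0.0817]
tool_rot: [-3.138, 0.0, -1.798]
force: [-0.0, -0.6, 7.6]
grip_width: 0.0446
```

```bash
python3 -c "
from h import *
rel(.5115,.067,.0812)"
```

```text
12.6833 [0.5128 0.067  0.0817] [-3.1381  0.0002 -1.798 ] q6 1.69840715069661 F [-0.0361 -0.6028  7.6002] M [-0.2098  0.0211  0.0108] w 0.04457807437382604
delta [0.0003 0.0013 0.0005]
```

jog_arm(
  targets=[
    {"delta_pos":[0,0,0],"rotation":[0,0,0.02],"grip":0},
    {"delta_pos":[0,0,0],"rotation":[0,0,0.03],"grip":0},
    {"delta_pos":[0,0,0],"rotation":[0,0,0.03],"grip":0},
  ],
)

```text
clock: 12.93
tcp_pos: [0.5128, 0.067, 0.0817]
tool_rot: [-3.138, 0.0, -1.827]
force: [-0.4, 0.4, 7.5]
grip_width: 0.045
```

```bash
python3 -c "
from h import *
rel(.5115,.067,.0812)"
```

```text
12.9333 [0.5128 0.067  0.0817] [-3.1381  0.0003 -1.8275] q6 1.7278442034998287 F [-0.4026  0.3632  7.4816] M [-0.1839 -0.0253  0.0681] w 0.04503973364253268
delta [0.0003 0.0013 0.0005]
```

jog_arm(
  targets=[
    {"delta_pos":[0,0,0],"rotation":[0,0,0.02],"grip":0},
    {"delta_pos":[0,0,0],"rotation":[0,0,0.02],"grip":0},
  ],
)

```text
clock: 13.1
tcp_pos: [0.5128, 0.067, 0.0817]
tool_rot: [-3.138, 0.0, -1.848]
force: [0.1, -1.0, 7.4]
grip_width: 0.0453
```

```bash
python3 -c "
from h import *
rel(.5115,.067,.0812)"
```

```text
13.1 [0.5128 0.067  0.0817] [-3.1381  0.0004 -1.8479] q6 1.748280142041502 F [ 0.132  -0.9964  7.3896] M [-0.1835  0.0231  0.0762] w 0.045335763991257105
delta [0.0003 0.0013 0.0005]
```

jog_arm(
  targets=[
    {"delta_pos":[0,0,0],"rotation":[0,0,0.02],"grip":0},
    {"delta_pos":[0,0,0],"rotation":[0,0,0.02],"grip":0},
  ],
)

```text
clock: 13.27
tcp_pos: [0.5128, 0.067, 0.0817]
tool_rot: [-3.138, 0.0, -1.868]
force: [0.1, -0.2, 6.8]
grip_width: 0.0445
```

```bash
python3 -c "
from h import *
rel(.5115,.067,.0812)"
```

```text
13.2667 [0.5128 0.067  0.0817] [-3.1381  0.0005 -1.8679] q6 1.7682907006131143 F [ 0.1467 -0.1836  6.8481] M [-0.1754  0.0746  0.0342] w 0.044465828269250635
delta [0.0004 0.0013 0.0005]
```

jog_arm(
  targets=[
    {"delta_pos":[0,0,0],"rotation":[0,0,0.02],"grip":0},
    {"delta_pos":[0,0,0],"rotation":[0,0,0.02],"grip":0},
  ],
)

```text
clock: 13.43
tcp_pos: [0.5128, 0.067, 0.0817]
tool_rot: [-3.138, 0.001, -1.888]
force: [-0.1, 0.1, 7.4]
grip_width: 0.045
```

```bash
python3 -c "
from h import *
rel(.5115,.067,.0812)"
```

```text
13.4333 [0.5128 0.067  0.0817] [-3.1381  0.0006 -1.8879] q6 1.7882544767252966 F [-0.0889  0.1209  7.3823] M [-0.1355  0.0378  0.0442] w 0.04499193027588085
delta [0.0004 0.0012 0.0005]
```

jog_arm(
  targets=[
    {"delta_pos":[0,0,0],"rotation":[0,0,0.02],"grip":0},
    {"delta_pos":[0,0,0],"rotation":[0,0,0.02],"grip":0},
  ],
)

```text
clock: 13.6
tcp_pos: [0.5128, 0.067, 0.0816]
tool_rot: [-3.138, 0.001, -1.908]
force: [1.4, -0.6, 8.0]
grip_width: 0.0449
```

```bash
python3 -c "
from h import *
rel(.5115,.067,.0812)"
```

```text
13.6 [0.5128 0.067  0.0816] [-3.1383  0.0006 -1.9078] q6 1.808189606855733 F [ 1.3805 -0.5764  7.9833] M [-0.1295  0.0208  0.0917] w 0.04490419184409221
delta [0.0004 0.0012 0.0004]
```

jog_arm(
  targets=[
    {"delta_pos":[0,0,0],"rotation":[0,0,0.02],"grip":0},
    {"delta_pos":[0,0,0],"rotation":[0,0,0.02],"grip":0},
  ],
)

```text
clock: 13.77
tcp_pos: [0.5125, 0.0671, 0.0816]
tool_rot: [-3.139, 0.0, -1.928]
force: [-0.8, -0.3, 8.7]
grip_width: 0.0447
```

```bash
python3 -c "
from h import *
rel(.5115,.067,.0812)"
```

```text
13.7667 [0.5125 0.0671 0.0816] [-3.1389  0.0005 -1.9276] q6 1.82807793421891 F [-0.8232 -0.3269  8.7197] M [-0.1117  0.2301  0.1305] w 0.04472254408086167
delta [0.0004 0.0009 0.0004]
```

jog_arm(
  targets=[
    {"delta_pos":[0,0,0],"rotation":[0,0,0.015],"grip":0},
    {"delta_pos":[0,0,0],"rotation":[0,0,0.015],"grip":0},
  ],
)

```text
clock: 13.93
tcp_pos: [0.5122, 0.0671, 0.0816]
tool_rot: [-3.139, 0.0, -1.942]
force: [-2.1, 0.4, 8.7]
grip_width: 0.0448
```

```bash
python3 -c "
from h import *
rel(.5115,.067,.0812)"
```

```text
13.9333 [0.5122 0.0671 0.0816] [-3.1394  0.0003 -1.9422] q6 1.8427768485362486 F [-2.1375  0.3994  8.6533] M [-0.1179  0.3992  0.1875] w 0.04479282640924003
delta [0.0003 0.0007 0.0004]
```

The moment is climbing steadily (0.04 to 0.19 N m), so the pins are at the end stop. Easing the push.

jog_arm(
  targets=[
    {"delta_pos":[0,0,-0.001],"rotation":[0,0,0],"grip":0},
    {"delta_pos":[0,0,-0.002],"rotation":[0,0,0],"grip":0},
    {"delta_pos":[0,0,-0.003],"rotation":[0,0,0],"grip":0},
    {"delta_pos":[0,0,-0.004],"rotation":[0,0,0],"grip":0},
    {"delta_pos":[0,0,-0.005],"rotation":[0,0,0],"grip":0},
    {"delta_pos":[0,0,-0.005],"rotation":[0,0,0],"grip":0},
    {"delta_pos":[0,0,-0.005],"rotation":[0,0,0],"grip":0},
  ],
)

```text
clock: 14.52
tcp_pos: [0.5119, 0.0672, 0.0861]
tool_rot: [-3.14, 0.0, -1.942]
force: [1.1, -1.0, 6.2]
grip_width: 0.0451
```

```bash
python3 -c "
from h import *
rel(.5115,.067,.0877)"
```

```text
14.5167 [0.5119 0.0672 0.0861] [-3.14    0.0005 -1.9421] q6 1.842404256876173 F [ 1.0722 -1.0011  6.1683] M [-0.0995 -0.3738  0.0343] w 0.04508600643885262
delta [ 0.0003  0.0003 -0.0016]
```

jog_arm(
  targets=[
    {"delta_pos":[0,0,-0.001],"rotation":[0,0,0],"grip":0},
    {"delta_pos":[0,0,-0.0015],"rotation":[0,0,0],"grip":0},
    {"delta_pos":[0,0,-0.002],"rotation":[0,0,0],"grip":0},
    {"delta_pos":[0,0,-0.002],"rotation":[0,0,0],"grip":0},
  ],
)

```text
clock: 14.85
tcp_pos: [0.5117, 0.0672, 0.0877]
tool_rot: [-3.14, 0.0, -1.942]
force: [4.0, -0.6, 2.9]
grip_width: 0.0451
```

```bash
python3 -c "
from h import *
rel(.5115,.067,.0877)"
```

```text
14.85 [0.5117 0.0672 0.0877] [-3.1405  0.0004 -1.9422] q6 1.8424142923874476 F [ 4.0241 -0.5645  2.8983] M [-0.1845 -0.8087  0.0544] w 0.045111525721073326
delta [ 0.0003  0.0001 -0.    ]
```

jog_arm(
  targets=[
    {"delta_pos":[-0.0003,-0.0006,0],"rotation":[0,0,0],"grip":0},
    {"delta_pos":[-0.0003,-0.0006,-0.0005],"rotation":[0,0,0],"grip":0},
    {"delta_pos":[-0.0003,-0.0006,-0.001],"rotation":[0,0,0],"grip":0},
    {"delta_pos":[-0.0003,-0.0006,-0.001],"rotation":[0,0,0],"grip":0},
  ],
)

```text
clock: 15.18
tcp_pos: [0.5117, 0.0673, 0.0878]
tool_rot: [3.141, -0.0, -1.942]
force: [5.9, -0.8, -3.6]
grip_width: 0.045
```

```bash
python3 -c "
from h import *
rel(.5115,.067,.0877)"
```

```text
15.1833 [0.5117 0.0673 0.0878] [ 3.1414 -0.0001 -1.9421] q6 1.8426397389636942 F [ 5.8568 -0.7942 -3.5738] M [-0.33   -1.1563  0.0297] w 0.04504305724911036
delta [0.0003 0.     0.0001]
```

Height is held at the lock level while the arm pulls up lightly, so it is locked. Releasing the pull and opening.

jog_arm(
  targets=[
    {"delta_pos":[0.0003,0.0006,0.0008],"rotation":[0,0,0],"grip":0},
    {"delta_pos":[0.0003,0.0006,0.0008],"rotation":[0,0,0],"grip":0},
    {"delta_pos":[0.0003,0.0006,0.0008],"rotation":[0,0,0],"grip":0.4},
    {"delta_pos":[0.0003,0.0006,0.0008],"rotation":[0,0,0],"grip":1},
    {"delta_pos":[0.0003,0.0006,0.0008],"rotation":[0,0,0],"grip":1},
    {"delta_pos":[0.0003,0.0006,0.0008],"rotation":[0,0,0],"grip":1},
    {"delta_pos":[0.0003,0.0006,0.0008],"rotation":[0,0,0],"grip":1},
    {"delta_pos":[0.0003,0.0006,0.0008],"rotation":[0,0,0],"grip":1},
  ],
)

```text
clock: 15.85
tcp_pos: [0.5105, 0.0674, 0.0874]
tool_rot: [3.14, -0.0, -1.942]
force: [0.5, -0.3, 0.1]
grip_width: 0.0852
```

jog_arm(
  targets=[
    {"delta_pos":[0,0,0],"rotation":[0,0,0],"grip":1},
    {"delta_pos":[0,0,0],"rotation":[0,0,0],"grip":1},
    {"delta_pos":[0,0,0],"rotation":[0,0,0],"grip":1},
  ],
)

```text
clock: 16.1
tcp_pos: [0.5111, 0.0673, 0.0878]
tool_rot: [3.141, -0.0, -1.942]
force: [0.3, 0.4, 0.5]
grip_width: 0.0856
```

```bash
python3 - <<'E'
from h import *
rel(.5115,.067,.0877)
p,d=cams.grab_frame("scene")
cv2.imwrite("pics/s8.png",cv2.resize(p[110:260,170:330,::-1],None,fx=4,fy=4,interpolation=cv2.INTER_CUBIC))
E
```

```text
16.1 [0.5111 0.0673 0.0878] [ 3.1414 -0.     -1.942 ] q6 1.8424033418364294 F [0.3219 0.4057 0.5034] M [0.0102 0.0057 0.0294] w 0.08558588639976095
delta [ 0.0001 -0.0005  0.0001]
```

View pics/s8.png

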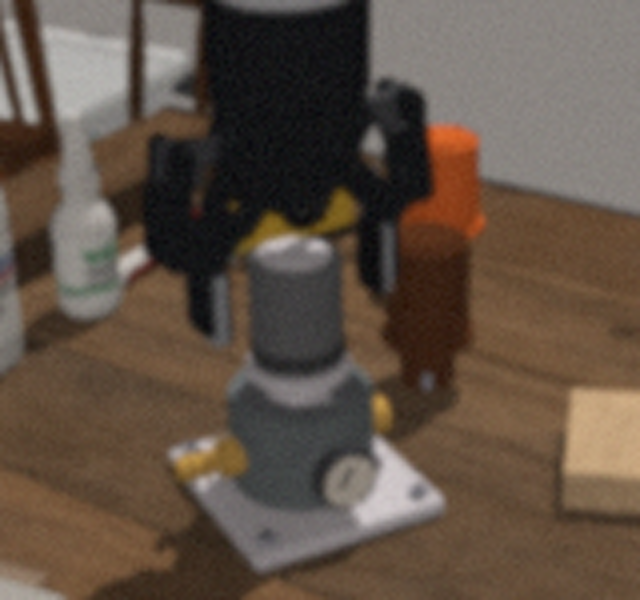

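The open fingers are clear and the cartridge stands upright in the unit, cap at (295,250). Lifting straight up, then checking its height.

jog_arm(
  targets=[
    {"delta_pos":[0,0,-0.015],"rotation":[0,0,0],"grip":1},
    {"delta_pos":[0,0,-0.04],"rotation":[0,0,0],"grip":1},
    {"delta_pos":[0,0,-0.075],"rotation":[0,0,0],"grip":1},
    {"delta_pos":[0,0,-0.11],"rotation":[0,0,0],"grip":1},
    {"delta_pos":[-0.01,0.03,-0.13],"rotation":[0,0,0],"grip":1},
    {"delta_pos":[-0.01,0.065,-0.13],"rotation":[0,0,0],"grip":1},
    {"delta_pos":[-0.01,0.1,-0.13],"rotation":[0,0,0],"grip":1},
    {"delta_pos":[-0.01,0.13,-0.13],"rotation":[0,0,0],"grip":1},
  ],
)

```text
clock: 16.82
tcp_pos: [0.392, 0.1243, 0.218]
tool_rot: [-3.141, 0.0, -1.942]
force: [-0.2, -0.0, 0.8]
grip_width: 0.0854
```

jog_arm(
  targets=[
    {"delta_pos":[0,0.035,0],"rotation":[0,0,0],"grip":1},
    {"delta_pos":[0,0.07,0],"rotation":[0,0,0],"grip":1},
    {"delta_pos":[0,0.07,0],"rotation":[0,0,0],"grip":1},
    {"delta_pos":[0,0.07,0],"rotation":[0,0,0],"grip":1},
  ],
)

```text
clock: 17.15
tcp_pos: [0.3275, 0.1497, 0.2181]
tool_rot: [-3.14, 0.001, -1.94]
force: [0.2, -0.9, 0.5]
grip_width: 0.0853
```

```bash
python3 - <<'E'
from h import *
rel(.5115,.067,.0877)
p,d=cams.grab_frame("top");P=cloud("top",d);Z=P[:,:,2]
c=proj("top",[.5115,.067,.134]).astype(int);print(c)
m=np.zeros(Z.shape,bool);m[c[1]-25:c[1]+25,c[0]-25:c[0]+25]=1
m&=(Z>.11)&(Z<.16)
print("cap",m.sum(),np.median(P[m],0),np.percentile(Z[m],[10,50,90]))
d0=np.load("pics/top0d.npy");P0=cloud("top",d0);m0=np.zeros(Z.shape,bool);m0[205:240,300:340]=1;m0&=(P0[:,:,2]>.08);print("ref cap height on bench",np.percentile(P0[m0][:,2],[10,50,90]))
cv2.imwrite("pics/t9.png",cv2.resize(p[:,:,::-1],None,fx=1.5,fy=1.5))
q,d=cams.grab_frame("scene");cv2.imwrite("pics/s9.png",cv2.resize(q[110:260,170:330,::-1],None,fx=4,fy=4,interpolation=cv2.INTER_CUBIC))
E
```

```text
17.15 [0.3275 0.1497 0.2181] [-3.1401  0.0007 -1.94  ] q6 2.0355326581539037 F [ 0.1623 -0.8654  0.4909] M [ 0.003  -0.0367  0.0206] w 0.08525894206360023
delta [ 0.0109 -0.2013  0.1307]
[207 210]
cap 418 [0.5104 0.0678 0.1327] [0.1291 0.1327 0.1353]
ref cap height on bench [0.0873 0.0906 0.0938]
```

View pics/t9.png

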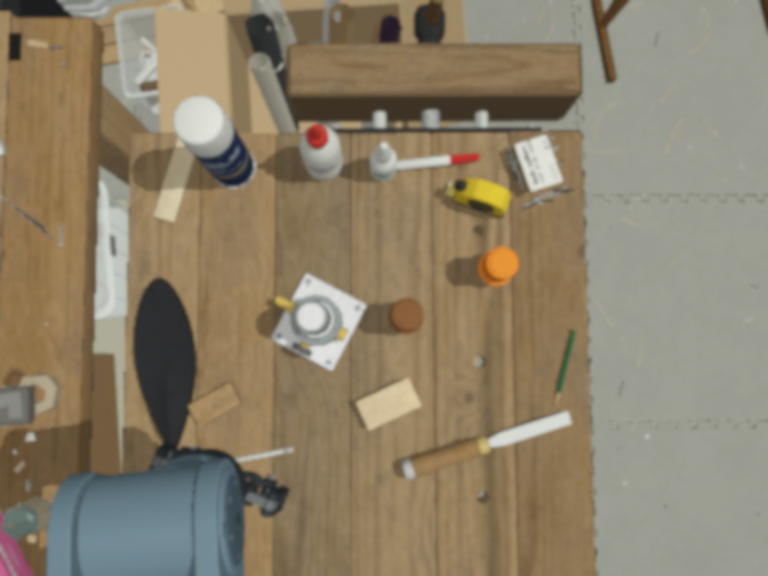

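View pics/s9.png

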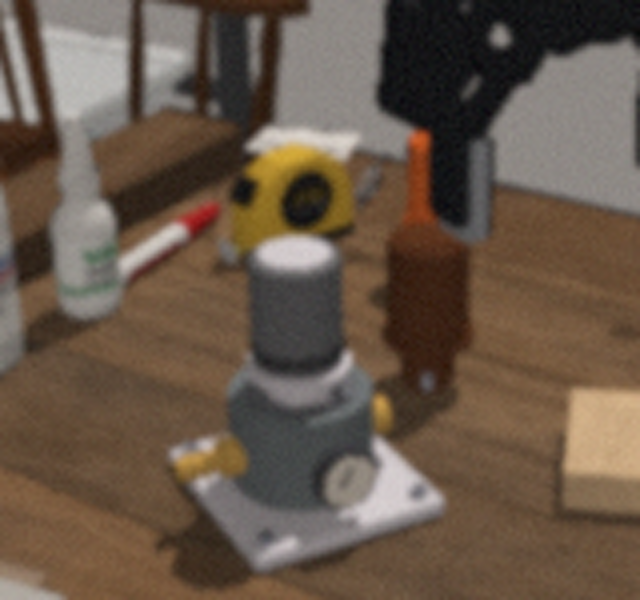

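The cap is 42.1 mm above its height on the bench, against 42 mm at lock level and 38 or 48 mm if it were unlocked. The cartridge is upright, and the bystanders have not moved in the top view: block at (388,404), tape at (480,197). Handing in.

```bash
python3 -c "
from h import *
print(env.close_job())"
```

```text
the job is handed in; nothing more can be done
None
```

The filter cartridge is locked and upright in the socket, and I handed the job in at about 17 s of the 64 s allowed. I gripped it by the bowl and turned its pins to the slot angle seen in the top view. The pins dropped in on the first try, so no turning search was needed. I then pushed it down about 12 mm against the spring, turned it clockwise to the end stop, eased off and let go.

**Checks**
- **Locked:** while still gripped, the cartridge held at lock level against a light upward pull. After release, the depth image put its end 42.1 mm above the bench, against 42 mm at lock level.
- **Forces:** the highest readings I saw, taken at the end of each move, were about 9 N of push and 0.19 N m of moment about the cartridge's axis at the end stop.
- **Bystanders:** the block, the tape measure and the look-alikes appear unmoved in the final pictures.

**What disagreed**
- **Turn angle:** the end stop came after about 1.62 to 1.63 rad rather than 1.57, which fits the play in the slots.
- **Side load:** just before I let go there was about 6 N sideways and a 1.2 N m tilting moment. Both were gone once the gripper opened.

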